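Scrape the clay chips off the trimming plate

TASK

Take the wooden scraper block from its pad and use it to wipe all five loose clay chips off the steel plate into the aluminium tray at the plate's end, pushing them with the scraper only, never with the gripper. Then stand the scraper upright in the middle of its pad again, lengthwise along it, and let go; leave everything else on the table where it is.

Things in the scene. Friction and masses are not known exactly. Their poses are not given: they have to be found in the camera images.
- scraper: The scraper block: a wooden block 140 (its x) x 36 (its y) mm with a black rubber underside, 24 mm high, and on top a wooden grip 90 (x) x 26 (y) mm, centred, that rises to 82 mm above the underside. Origin: centre of the underside, z up. Mass about 0.2 kg. It is the same both ways round. It starts standing on the pad, its length along the pad's.
- pad: The scraper's pad: a dark wooden board lying flat, fixed, 190 (its x) x 80 (its y) x 15 mm; top 15 mm above the table. Origin: centre of its underside, on the table. It stands to the left or to the right of the plate.
- plate: The trimming plate: a fixed flat steel plate on a grey pedestal. Origin: on the table, under the plate's centre. The plate is 236 (its x) x 200 (its y) mm; its flat top is 55 mm above the table. Along its two sides at x = +-110 mm stands a dark lip 8 mm thick and 15 mm above the flat top (220 mm clear between the lips); the two ends at y = +-100 mm are open. The tray stands at one end, the concrete paver at the other.
- tray: The catch tray: an open aluminium tray, fixed, 250 (its x) x 120 (its y) mm, 38 mm high, wall and floor 3 mm. Origin: centre of its underside, on the table. It lies against one end of the plate, its near wall just under the plate's overhanging end, its axes parallel to the plate's, its centre at y = +153 or -153 mm in the plate's frame; the rim is 17 mm below the plate's top.
- paver: A plain concrete paving slab lying at the other end of the plate, fixed, 210 (its x) x 120 (its y) x 34 mm high. Origin: centre of its underside. It is no place for chips.
- pallet_block: A light wooden block, fixed, 150 x 70 x 50 mm high, on the other side of the plate from the pad. Origin: centre of its underside.
- chip0: Loose chip 1 of 5: a flat, irregular piece of broken clay pipe, about 50 x 38 mm and 13 to 17 mm thick, about 50 g, lying on the plate. Origin: about the centre of its underside at the start. It slides when pushed.
- chip1: Loose chip 2 of 5: a flat, irregular piece of broken clay pipe, about 50 x 38 mm and 13 to 17 mm thick, about 50 g, lying on the plate. Origin: about the centre of its underside at the start. It slides when pushed.
- chip2: Loose chip 3 of 5: a flat, irregular piece of broken clay pipe, about 50 x 38 mm and 13 to 17 mm thick, about 50 g, lying on the plate. Origin: about the centre of its underside at the start. It slides when pushed.
- chip3: Loose chip 4 of 5: a flat, irregular piece of broken clay pipe, about 50 x 38 mm and 13 to 17 mm thick, about 50 g, lying on the plate. Origin: about the centre of its underside at the start. It slides when pushed.
- chip4: Loose chip 5 of 5: a flat, irregular piece of broken clay pipe, about 50 x 38 mm and 13 to 17 mm thick, about 50 g, lying on the plate. Origin: about the centre of its underside at the start. It slides when pushed.
- tape_a: Bystander, loose: roll of yellow barrier tape, 110 mm across, 48 high, lying flat near the robot.
- tape_b: Bystander, loose: roll of yellow barrier tape, 110 mm across, 48 high, lying flat beyond the pad or the light wooden block.
- flange: Bystander, loose: dark steel pipe flange, a flat ring 110 mm across, 14 thick, near the robot.
- pipe_end: Bystander, loose: off-cut of white plastic pipe standing on end, 90 mm across, 90 high, beyond the pad or the light wooden block.
- hammer: Bystander, loose: hammer lying at the right side of the table.
Mind the look-alikes: they are no part of the job. Leave any pink look-alike of the scraper alone.

How it is judged:
On the way, in this order (a step that is already met when the one before it is completed fails the run):
1. the scraper is brought down to the plate (x of scraper in the frame of plate between -0.12 and 0.12 m and y of scraper in the frame of plate between -0.16 and 0.16 m and z of scraper in the frame of plate below 0.075 m), for 0.1 s.
2. all five chips lie in the tray (x of chip0 in the frame of tray between -0.122 and 0.122 m and y of chip0 in the frame of tray between -0.057 and 0.057 m and z of each of chip0, chip1, chip2, chip3, chip4 in the frame of tray below 0.042 m and x of chip1 in the frame of tray between -0.122 and 0.122 m and y of chip1 in the frame of tray between -0.057 and 0.057 m and x of chip2 in the frame of tray between -0.122 and 0.122 m and y of chip2 in the frame of tray between -0.057 and 0.057 m and x of chip3 in the frame of tray between -0.122 and 0.122 m and y of chip3 in the frame of tray between -0.057 and 0.057 m and x of chip4 in the frame of tray between -0.122 and 0.122 m and y of chip4 in the frame of tray between -0.057 and 0.057 m), for 0.2 s.
At the end, for the whole second after the job is handed in: All five chips lie at rest in the tray (centres inside its walls, no higher than 42 mm above its underside), and the scraper stands upright (within 0.1 rad) and at rest on its pad, within 30 mm of the pad's centre lengthwise and 25 mm crosswise, its length within 0.3 rad of the pad's, released (all of step 2 and linear speed of each of chip0, chip1, chip2, chip3, chip4 below 0.03 m/s and x of scraper in the frame of pad between -0.03 and 0.03 m and y of scraper in the frame of pad between -0.025 and 0.025 m and z of scraper in the frame of pad between 0.01 and 0.02 m and angle between scraper's own z axis and vertical below 0.1 rad and angle between the x axis of scraper and the x axis of pad, either way round below 0.3 rad and linear speed of scraper below 0.02 m/s); the robot touches nothing.
It fails at once if the gripper or arm pushes a chip (contact force between any of the fingers, the arm and chip0 above 0.5 N or contact force between any of the fingers, the arm and chip1 above 0.5 N or contact force between any of the fingers, the arm and chip2 above 0.5 N or contact force between any of the fingers, the arm and chip3 above 0.5 N or contact force between any of the fingers, the arm and chip4 above 0.5 N).
It fails at once if a bystander is moved by more than 30 mm (distance of any of tape_a, tape_b, flange, pipe_end, hammer from where it was at the start of the episode above 0.03 m).
It also fails if it takes over 69 s, if anything falls off the work surface, if the arm or the gripper's body presses on something with over 40 N, if the wrist force passes 120 N, or if a joint passes its speed limit or range.

ROBOT

A 6-joint arm with a two-finger parallel gripper is mounted at the origin on the work surface. World frame = base frame: x ahead of the robot, y to its left, z up, the work surface at z = 0. Lengths are in m, angles in rad, forces in N, time in s.
With the tool pointing down it reaches from about 0.35 to 0.775 m from the base axis. Payload 7.3 kg.
Tool frame: the origin (TCP) lies at the very end of the fingers, on their centre line; the grasp point (between the pads) lies grip_point_offset behind it (grip_point_offset is the distance from the TCP to the grasp point, in m); y points along the fingers, x is the direction in which the jaws open and shut, and the axes are right-handed (so a half turn about y gives the same grasp; the last joint's range is limited). The gripper opens to 92 mm and grips with 3 to 60 N. Pads are 19 mm wide; open, the fingers measure 130 mm over their backs; the gripper's body (75 mm by 190 mm) begins 47 mm behind the grasp point.
Start: joints at [1.076, 0.342, 1.524, -0, 1.275, -0.146], TCP at [0.179, 0.493, 0.227] pointing down, gripper open.
Joint ranges: [-2.53, 2.53], [-0.77, 2.02], [0.04, 2.7], [-1, 4.14], [0.28, 2.66], [-3.11, 3.11]. Speed limits (rad/s): [2.57, 2.57, 3.14, 3.14, 3.14, 3.14].

INTERFACE

Orientations are given as a rotation vector (axis times angle).
In Python, from rig import observe, snapshot, sign_off, recognise, trace, place_of, grip_point_offset gives the robot as it stands.
- The arm moves only by the shell command python3 -m crank 'ROWS'. ROWS is text: rows parted by semicolons, each of 5 numbers parted by spaces: the shift along the tool's x, y, z in cm, then the turn about the tool's y in units of 8 degrees (1.0 is 8 degrees), then the gripper's target within -1 to 1 (fully open at 1, half-way at 0, shut at -1). In form: tx ty tz spin fingers; .... A call has 1 to 10 rows; each row shifts and turns the commanded pose from where the row before left it, along the tool's axes as they then stand; what a row does not reach is not made up. A row lasts 1/8 s, in which the tool goes at most 62.5 mm and 10.7 degrees, less where a joint would pass 70% of its speed; a pose out of reach is approached as far as the arm can. A call with a gripper value outside its range is refused whole. The fingers move at their own pace and stop on an object; the grip force is fixed at half the most. Time passes only in rows, so rows that do not move let the fingers close. It gives the time, the measured TCP pose, the force and the opening at its end, in the units of the state.
- observe(): the state, without advancing time (a new reading comes with each control period).
- snapshot(name): name is "scene" or "top" or "wrist"; returns a dict with "color" (384x512x3 uint8, red, green, blue), "intrinsics" (3x3 intrinsics, pixels), "T" (4x4, takes a point from camera to world coordinates). Camera axes: x right, y up, looking along -z (the intrinsics and any distortion apply to the point x, -y, -z); pixel columns grow to the right and rows downward; lengths in m; the calibration is good to about 2 mm. A picture is of the moment at which its call begins. There is no depth.
- sign_off(): hands the job in, once; it reports no verdict.
Trained networks look in a picture, given as the dict that the camera call returned (one of the last four; its "shot" number tells which), for a name from the list of things; names that differ only in an ending like _2 or _b are one class to them, and where a whole thing is asked for, a point or a joint stands for the part that bears it (a point fixed in the world has none). Each returns a list of dicts, best first, with "p" (0 to 1); they miss things now and then, are a little off and sometimes report something else, mostly with a low value. They report only what shows in the picture. A call takes as long as a camera call. They do not tell look-alikes from the thing itself.
- recognise(picture, name): "rect" ([left, top, right, bottom] in pixels, round what is visible of it).
- trace(picture, name): "mask" (384x512 bool, what is visible of it) and "rect" ([left, top, right, bottom] in pixels, round what is visible of it).
- place_of(picture, name): "uv" ([column, row] in pixels: a listed point, or the origin of a listed thing).
The state is a dict: "time_s": time; "joint_positions": joint angles; "dq": joint speeds; "tau": joint torques, N m; "position": TCP position; "tool_rot": TCP orientation; "force": force on the tool from outside, world axes, zero at the start; "torque": the same for the moment, N m; "width": opening from 0.0 (shut) to 1.0 (fully open).
Only numpy, scipy, OpenCV 4.12 (cv2) and the standard library are available. Lean on these libraries where they do the work, as an engineer would, in place of code of your own. Each camera call takes 0.05 s, during which the arm holds its last target. There are 200 camera calls.

## Working session

There is one attempt and no reset: what is moved stays moved. The work goes in short steps, Python scripts to look and compute and a shell command to move; the robot and the scene stay as the last step left them, time stands still between calls to the robot, and variables do not carry over. Pictures are saved under pics/ and viewed, about 8 in all and at most 12, crops included, and the job is handed in when it is done.

```bash
mkdir -p pics
cat > h.py <<'E'
import numpy as np, cv2
from rig import *
def ray(s,uv):
    K=np.array(s["intrinsics"]);T=np.array(s["T"])
    d=np.linalg.inv(K)@[uv[0],uv[1],1]; d=T[:3,:3]@np.array([d[0],-d[1],-d[2]]); return T[:3,3],d
def at(s,uv,z):
    o,d=ray(s,uv); return (o+d*(z-o[2])/d[2])[:3]
def proj(s,p):
    K=np.array(s["intrinsics"]);T=np.array(s["T"])
    q=T[:3,:3].T@(np.array(p)-T[:3,3]); q=K@[q[0],-q[1],-q[2]]; return q[:2]/q[2]
def save(s,n): cv2.imwrite("pics/"+n,cv2.cvtColor(np.array(s["color"]),cv2.COLOR_RGB2BGR))
def mrect(m,s,z):
    c=max(cv2.findContours(m.astype(np.uint8),0,2)[0],key=cv2.contourArea)[:,0]
    w=np.array([at(s,p,z)[:2] for p in c],np.float32)
    return cv2.minAreaRect(w)
E
python3 - <<'E'
from h import *
print(observe(),grip_point_offset)
s=snapshot("top");save(s,"top0.png")
c=snapshot("scene");save(c,"scene0.png")
for n,z in dict(scraper=.0,pad=0.015,plate=.055,tray=.038,paver=.034,pallet_block=.05,chip0=.055,tape_a=0.048,flange=.014,pipe_end=.09,hammer=.02).items():
    for r in trace(s,n)[:6]:
        print(n,round(r["p"],2),np.round(r["rect"]),[np.round(x,3) for x in mrect(r["mask"],s,z)])
print(np.round(s["T"],3))
E
```

```text
{'time_s': 0.0, 'joint_positions': array([ 1.07599573e+00,  3.42697505e-01,  1.52499212e+00, -4.56775642e-05,
        1.27538366e+00, -1.45996126e-01]), 'dq': array([-1.24064721e-04,  2.56687747e-05,  5.72303136e-04,  1.53970655e-03,
        1.17341009e-03,  1.02791577e-03]), 'tau': array([ 2.75331353e-03, -4.31245387e+01, -2.44218886e+01,  7.18800444e-02,
        5.58816385e-02, -1.55294060e-04]), 'position': array([0.17923324, 0.49303921, 0.22606673]), 'tool_rot': array([-1.35497977, -0.94755935,  0.94971532]), 'force': array([-0.44163659,  0.76382618,  0.81517472]), 'torque': array([ 0.06056376,  0.03686745, -0.03119196]), 'width': 1.0002874018760455} 0.0188
scraper 0.84 [349. 166. 372. 211.] [array([ 0.482, -0.44 ]), array([0.144, 0.06 ]), np.float64(19.246)]
scraper 0.68 [352. 228. 390. 269.] [array([ 0.277, -0.477]), array([0.147, 0.043]), np.float64(44.819)]
scraper 0.41 [334. 154. 378. 215.] [array([ 0.488, -0.427]), array([0.192, 0.086]), np.float64(15.586)]
pad 0.71 [337. 155. 375. 216.] [array([ 0.486, -0.421]), array([0.187, 0.083]), np.float64(15.696)]
pad 0.67 [ 91. 112
[... 1085 characters left out ...]
tape_a 0.17 [156. 124. 198. 196.] [array([0.571, 0.173]), array([0.252, 0.119]), np.float64(4.729)]
flange 0.92 [284. 222. 315. 256.] [array([ 0.297, -0.228]), array([0.108, 0.106]), np.float64(26.539)]
pipe_end 0.74 [ 90. 111. 130. 142.] [array([0.661, 0.369]), array([0.12 , 0.085]), np.float64(56.36)]
pipe_end 0.23 [394. 149. 420. 225.] [array([ 0.482, -0.567]), array([0.083, 0.241]), np.float64(88.808)]
hammer 0.8 [398. 151. 422. 222.] [array([ 0.491, -0.597]), array([0.091, 0.256]), np.float64(87.209)]
[[-1.000e-03  9.990e-01 -4.400e-02  4.110e-01]
 [-1.000e+00  0.000e+00  1.700e-02 -7.700e-02]
 [ 1.700e-02  4.400e-02  9.990e-01  1.205e+00]
 [ 0.000e+00  0.000e+00  0.000e+00  1.000e+00]]
```

View pics/top0.png

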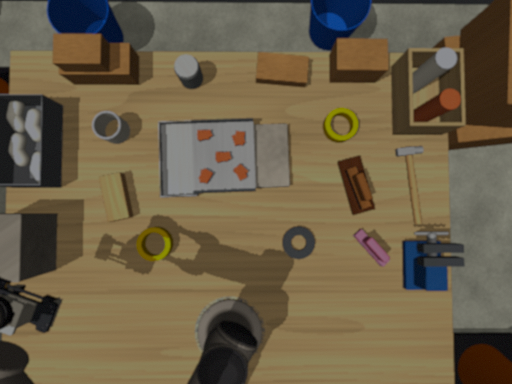

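View pics/scene0.png

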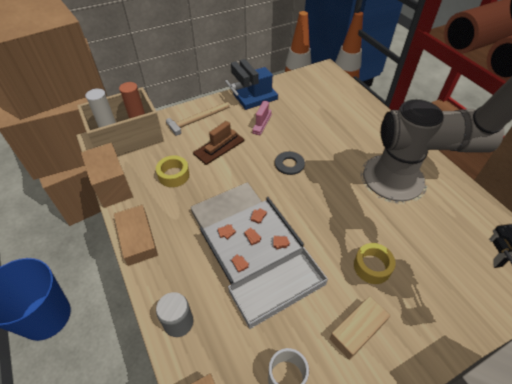

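```bash
cat >> h.py <<'E'
from scipy.spatial.transform import Rotation as R
def plan(p,lengthyaw,pos=None,rot=None):
    """spin first (units of 8 deg), then shift in cm in spun tool frame, so that tool z (perp. to jaws) lies at lengthyaw (deg)"""
    o=observe(); M=R.from_rotvec(o["tool_rot"] if rot is None else rot).as_matrix(); pos=o["position"] if pos is None else pos
    a=np.degrees(np.arctan2(M[1,2],M[0,2])); d=(lengthyaw-a+90)%180-90
    # tool y points down => positive spin about y = negative yaw
    s=-d if M[2,1]<0 else d
    M2=M@R.from_rotvec([0,np.radians(s),0]).as_matrix()
    t=M2.T@(np.array(p)-pos)*100
    print("tilt",np.round(M[:,1],3),"z-yaw",round(a,1),"spin",round(s/8,2),"shift cm",np.round(t,2)); return M2
E
python3 - <<'E'
from h import *
print(observe()["joint_positions"].round(2))
M=plan([.50,.10,.23],15.7); 
print(M.round(2)); print((M.T@(np.array([.486,-.421,.23])-[.50,.10,.23])*100).round(1))
E
```

```text
[ 1.08  0.34  1.52 -0.    1.28 -0.15]
tilt [ 0.  0. -1.] z-yaw 160.0 spin -4.46 shift cm [-46.55  -0.33 -20.22]
[[-0.27  0.   -0.96]
 [ 0.96  0.   -0.27]
 [ 0.   -1.   -0.  ]]
[-49.8  -0.   15.4]
```

```bash
python3 -m crank '0 0 0 -1.115 1;0 0 0 -1.115 1;0 0 0 -1.115 1;0 0 0 -1.115 1;-5.2 0 -2.2 0 1;-5.2 0 -2.2 0 1;-5.2 0 -2.2 0 1;-5.2 0 -2.2 0 1;-5.2 0 -2.2 0 1;-5.2 0 -2.2 0 1'
python3 -m crank '-5.2 0 -2.2 0 1;-5.2 0 -2.2 0 1;-5.2 0 -2.2 0 1;-5 0 1.5 0 1;-5 0 1.5 0 1;-5 0 1.5 0 1;-5 0 1.5 0 1;-5 0 1.5 0 1;-5 0 1.5 0 1;0 0 0 0 1'
python3 - <<'E'
from h import *
plan([.486,-.421,.23],15.7);print(observe()["joint_positions"].round(2),observe()["position"])
E
```

```text
time_s: 1.9
position: [0.3919, 0.2272, 0.227]
tool_rot: [-1.067, -1.409, 1.407]
force: [0.2, 1.5, 0.1]
width: 0.998
time_s: 3.15
position: [0.4908, -0.22, 0.2263]
tool_rot: [-1.07, -1.404, 1.405]
force: [-0.5, 0.5, -1.9]
width: 1.003
tilt [-0.    -0.001 -1.   ] z-yaw -164.6 spin -0.03 shift cm [-19.22  -0.35   5.9 ]
[-0.56  0.37  1.49 -0.    1.29 -2.4 ] [ 0.49076793 -0.22004162  0.22633005]
```

```bash
python3 -m crank '-4.8 0 1.5 0 1;-4.8 0 1.5 0 1;-4.8 0 1.5 0 1;-4.8 0 1.5 0 1;0 0 0 0 1'
python3 - <<'E'
from h import *
s=snapshot("wrist");save(s,"w0.png")
for n,z in (("scraper",.0),("pad",.015)):
    for r in trace(s,n)[:3]:
        print(n,round(r["p"],2),np.round(r["rect"]),[np.round(x,3) for x in mrect(r["mask"],s,z)])
for n,z in (("scraper",.015),("pad",0)):
    for r in place_of(s,n)[:3]: print(n,r["p"],at(s,r["uv"],z).round(4))
print(np.round(s["T"],3),observe()["position"])
E
```

```text
time_s: 3.78
position: [0.4848, -0.4199, 0.2256]
tool_rot: [-1.068, -1.406, 1.406]
force: [-0.1, -0.6, 0.0]
width: 1.001
scraper 0.75 [232.  89. 272. 216.] [array([ 0.484, -0.427]), array([0.155, 0.041]), np.float64(19.414)]
scraper 0.67 [262.   0. 308.  29.] [array([ 0.318, -0.435]), array([0.03 , 0.039]), np.float64(40.69)]
pad 0.93 [217.  73. 287. 236.] [array([ 0.486, -0.427]), array([0.188, 0.08 ]), np.float64(15.532)]
scraper 0.62 [ 0.4753 -0.4271  0.015 ]
[[-0.266 -0.927 -0.263  0.413]
 [ 0.964 -0.256 -0.074 -0.441]
 [ 0.001 -0.273  0.962  0.384]
 [ 0.     0.     0.     1.   ]] [ 0.4859037  -0.41614451  0.22702293]
```

View pics/w0.png

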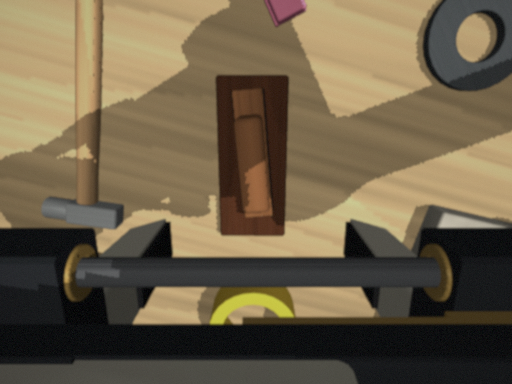

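```bash
cat >> h.py <<'E'
from scipy.optimize import minimize
def sil(s,boxes,x,y,yaw,shape=(384,512)):
    m=np.zeros(shape,np.uint8);c,n=np.cos(yaw),np.sin(yaw)
    for (lx,ly,z0,z1) in boxes:
        P=[proj(s,[x+c*a-n*b,y+n*a+c*b,z]) for a in(-lx/2,lx/2) for b in(-ly/2,ly/2) for z in(z0,z1)]
        cv2.fillConvexPoly(m,cv2.convexHull((np.array(P)*16).round().astype(np.int32)),255,cv2.LINE_AA,4)
    return m/255.
def fit(s,mask,boxes,x0):
    f=lambda v:1-np.minimum(S:=sil(s,boxes,v[0],v[1],v[2]),mask).sum()/np.maximum(S,mask).sum()
    r=minimize(f,x0,method="Nelder-Mead",options=dict(initial_simplex=[np.array(x0)+d for d in([0,0,0],[.01,0,0],[0,.01,0],[0,0,.08])],xatol=1e-4,fatol=1e-4))
    return np.r_[r.x[:2],np.degrees(r.x[2]),1-r.fun]
SC=lambda z:[(.14,.036,z,z+.024),(.09,.026,z+.024,z+.082)]
PAD=[(.19,.08,0,.015)]
def avg(k=6):
    a=[]
    for _ in range(k): snapshot("wrist"); a.append(observe()["position"])
    return np.mean(a,0),np.std(a,0)
E
python3 - <<'E'
from h import *
P=[]
for cam in("wrist","wrist","top"):
    s=snapshot(cam);P.append(observe()["position"])
    for n,b in (("scraper",SC(.015)),("pad",PAD)):
        r=[q for q in trace(s,n) if abs(at(s,[(q["rect"][0]+q["rect"][2])/2,(q["rect"][1]+q["rect"][3])/2],.03)[0]-.48)<.06]
        if r:
            m=r[0]["mask"].astype(float)
            if n=="pad":
                for q in r[1:]: pass
            print(cam,n,r[0]["p"],fit(s,m,b,[.484,-.425,.3]).round(4))
p,e=avg(4);print(p,e)
plan([.484,-.425,.06],18,pos=p)
E
```

```text
wrist scraper 0.39 [ 0.484  -0.425  17.1887  0.    ]
wrist pad 0.73 [ 0.4874 -0.427  15.222   0.5877]
wrist scraper 0.68 [ 0.4778 -0.4285 20.0381  0.9257]
wrist pad 0.92 [ 0.4883 -0.4264 15.338   0.6071]
top scraper 0.59 [ 0.4826 -0.419  19.2941  0.0886]
top pad 0.84 [ 0.5031 -0.413   5.0712  0.2868]
[ 0.48531049 -0.41781278  0.22667929] [1.83589199e-05 3.44594546e-05 2.04324253e-05]
tilt [ 0.  0. -1.] z-yaw -164.3 spin -0.29 shift cm [-0.64 16.67  0.35]
```

Run:
```python
from h import *
plan([.479,-.4275,.05],20)
```

```text
tilt [ 0.  0. -1.] z-yaw -164.3 spin -0.54 shift cm [-0.69 17.67  0.92]
```

```bash
python3 -m crank '-0.7 0 0.9 -0.54 1;0 4 0 0 1;0 4 0 0 1;0 3 0 0 1;0 2.5 0 0 1;0 2 0 0 1;0 1.2 0 0 1;0 1 0 0 1;0 0 0 0 1;0 0 0 0 1'
python3 - <<'E'
from h import *
plan([.479,-.4275,.05],20); print(observe()["position"],observe()["force"])
s=snapshot("wrist");cv2.imwrite("pics/w1.png",cv2.cvtColor(np.array(s["color"]),cv2.COLOR_RGB2BGR))
E
```

```text
time_s: 5.92
position: [0.4789, -0.4273, 0.0504]
tool_rot: [-1.025, -1.462, 1.462]
force: [0.8, 0.6, -0.2]
width: 1.001
tilt [ 0.001 -0.001 -1.   ] z-yaw -160.0 spin 0.0 shift cm [-0.02  0.04 -0.  ]
[ 0.47889983 -0.42733202  0.05040671] [ 0.8073864   0.55118667 -0.16163309]
```

View pics/w1.png

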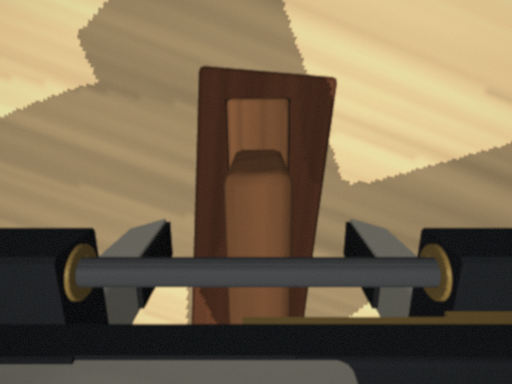

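Picture 4: the wrist view shows the grip (258, 200) centred between the fingers and aligned with them. I'm closing the gripper.

```bash
python3 - <<'E'
from h import *
s=snapshot("wrist")
e=at(s,(258,98),.039); print("block near end",e, "centre", e[:2]+.07*np.array([np.cos(np.radians(20)),np.sin(np.radians(20))]))
for uv in((202,67),(335,78)): print("pad corner",at(s,uv,.015))
E
python3 -m crank '0 0 0 0 0;0 0 0 0 -0.5;0 0 0 0 -1;0 0 0 0 -1;0 0 0 0 -1;0 0 0 0 -1'
python3 -m crank '0 -1 0 0 -1;0 -3 0 0 -1;0 -5 0 0 -1;0 -5 0 0 -1;0 0 0 0 -1;0 0 0 0 -1'
python3 - <<'E'
from h import *
o=observe();print(o["position"],o["force"],o["width"],o["time_s"])
s=snapshot("wrist");save(s,"w2.png")
for r in trace(s,"pad"): print(r["p"],r["rect"],fit(s,r["mask"].astype(float),PAD,[.487,-.426,.27]))
t=snapshot("top");save(t,"top1.png")
L=[(.236,.2,.0,.055)]
for r in trace(t,"plate")[:2]: print(r["p"],r["rect"],fit(t,r["mask"].astype(float),L,[.58,.018,.036]))
for r in trace(t,"tray")[:2]: print(r["p"],r["rect"],fit(t,r["mask"].astype(float),[(.25,.12,0,.038)],[.575,.172,.036]))
for r in trace(t,"paver")[:2]: print(r["p"],r["rect"],fit(t,r["mask"].astype(float),[(.21,.12,0,.034)],[.575,-.14,.036]))
for r in trace(t,"chip0")[:6]: print(r["p"],r["rect"],[np.round(x,3) for x in mrect(r["mask"],t,.062)])
E
```

```text
block near end [ 0.41103387 -0.45277631  0.039     ] centre [ 0.47681236 -0.4288349 ]
pad corner [ 0.40623312 -0.48806188  0.015     ]
pad corner [ 0.38609943 -0.41532752  0.015     ]
time_s: 6.78
position: [0.4786, -0.4269, 0.0497]
tool_rot: [-1.023, -1.462, 1.462]
force: [0.3, -0.4, 1.0]
width: 0.394
time_s: 7.52
position: [0.4781, -0.4265, 0.1891]
tool_rot: [-1.022, -1.462, 1.461]
force: [0.4, 0.3, -2.3]
width: 0.287
[ 0.47812698 -0.42647339  0.18906068] [ 0.42741967  0.31955015 -2.33032377] 0.28669051726206196 7.525
0.71 [218.2, 80.9, 298.6, 224.0] [ 0.48740582 -0.42756477 14.43367954  0.22374847]
0.61 [192.4, 118.4, 252.9, 191.4] [0.58143381 0.01913202 1.52292596 0.78587644]
0.84 [156.9, 120.8, 198.1, 197.3] [0.57282392 0.17488668 2.9391441  0.85374057]
0.59 [252.1, 124.6, 290.9, 186.4] [ 0.58464566 -0.13797615  0.71459774  0.87823153]
0.65 [199.5, 168.5, 212.2, 183.1] [array([0.512, 0.078]), array([0.037, 0.047]), np.float64(63.807)]
0.6 [194.6, 126.8, 212.6, 142.4] [array([0.644, 0.08 ]), array([0.039, 0.052]), np.float64(0.18)]
0.59 [217.3, 152.8, 232.9, 161.6] [array([0.575, 0.02 ]), array([0.036, 0.048]), np.float64(0.173)]
0.52 [235.3, 168.9, 246.3, 180.9] [array([ 0.525, -0.037]), array([0.046, 0.039]), np.float64(44.944)]
0.46 [231.3, 131.4, 248.8, 145.6] [array([ 0.636, -0.03 ]), array([0.049, 0.039]), np.float64(0.137)]
```

View pics/w2.png

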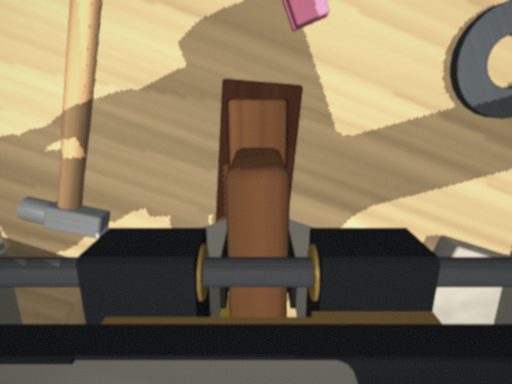

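```bash
cat >> h.py <<'E'
PL=np.array([.580,.0185]);PY=2.1
def pl(x,y): c,n=np.cos(np.radians(PY)),np.sin(np.radians(PY)); return PL+[c*x-n*y,n*x+c*y]
OFF=.002
def tcp(x,y,z): return np.r_[pl(x+OFF,y),z+.0347]   # scraper centre/underside -> TCP
E
python3 - <<'E'
from h import *
plan(tcp(.034,-.104,.12),PY)
E
```

```text
tilt [-0.001  0.001 -1.   ] z-yaw -160.0 spin 2.24 shift cm [ 33.72   3.43 -15.39]
```

```bash
python3 -m crank '0 0 0 1.12 -1;0 0 0 1.12 -1;4.2 0 -1.9 0 -1;4.2 0 -1.9 0 -1;4.2 0 -1.9 0 -1;4.2 0 -1.9 0 -1;4.2 0 -1.9 0 -1;4.2 0 -1.9 0 -1;4.2 0 -2 0 -1;4.2 0 -2 0 -1'
python3 -m crank '0 1.5 0 0 -1;0 1.5 0 0 -1;0 0 0 0 -1;0 0 0 0 -1'
python3 - <<'E'
from h import *
o=observe();print(o["position"],o["force"],o["width"],o["time_s"])
plan(tcp(.034,-.104,.0568),PY)
s=snapshot("wrist");save(s,"w3.png")
for p in((-.106,-.1),(.106,-.1),(-.106,.1),(.106,.1)): print(p,proj(s,np.r_[pl(*p),.07]).round())
E
```

```text
time_s: 9.12
position: [0.6206, -0.0841, 0.1895]
tool_rot: [-1.192, -1.236, 1.236]
force: [0.4, 0.2, -2.9]
width: 0.284
time_s: 9.62
position: [0.6201, -0.0867, 0.1598]
tool_rot: [-1.193, -1.235, 1.235]
force: [0.1, -0.6, -1.5]
width: 0.279
[ 0.62005493 -0.08671014  0.15982922] [ 0.07748953 -0.58335425 -1.48448367] 0.2792398352438272 9.625
tilt [ 0. -0. -1.] z-yaw -178.0 spin -0.01 shift cm [0.26 6.83 0.02]
(-0.106, -0.1) [268. -10.]
(0.106, -0.1) [267. 268.]
(-0.106, 0.1) [563. -11.]
(0.106, 0.1) [500. 268.]
```

View pics/w3.png

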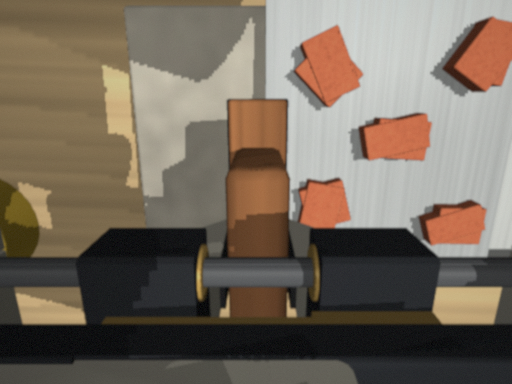

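The edge of the plate appears at column 267, as predicted, and the nearest chip starts at column 296, clear of the scraper. I'm lowering the scraper and starting pass A.

```bash
python3 -m crank '0.2 2.5 0 0 -1;0 2 0 0 -1;0 1.3 0 0 -1;0 0.5 0 0 -1;0 0.4 0 0 -1;0 0 0 0 -1;0 0 0 0 -1'
python3 - <<'E'
from h import *
o=observe();print(o["position"],o["force"],o["width"],o["time_s"])
plan(tcp(.034,-.104,.0568),PY); plan(tcp(.034,.1,.0568),PY)
E
```

```text
time_s: 10.55
position: [0.6205, -0.0841, 0.0985]
tool_rot: [-1.195, -1.238, 1.235]
force: [-14.1, 0.4, 27.8]
width: 0.284
[ 0.62048035 -0.08410892  0.09852123] [-14.06829495   0.39039552  27.8340433 ] 0.28393908222418496 10.55
tilt [ 0.004 -0.001 -1.   ] z-yaw -177.9 spin 0.0 shift cm [0.   0.7  0.07]
tilt [ 0.004 -0.001 -1.   ] z-yaw -177.9 spin 0.0 shift cm [20.4   0.67  0.07]
```

```bash
python3 -m crank '0 -1 0 0 -1;0 -2 0 0 -1;0 -2.5 0 0 -1;0 0 0 0 -1;0 0 0 0 -1'
python3 - <<'E'
from h import *
o=observe();print(o["position"],o["force"],o["width"],o["time_s"])
s=snapshot("wrist");c=snapshot("scene")
a=cv2.resize(np.array(s["color"])[40:240,150:400],None,fx=1.6,fy=1.6);b=cv2.resize(np.array(c["color"])[160:330,160:350],None,fx=2.1,fy=2.1)
h=min(len(a),len(b));cv2.imwrite("pics/c4.png",cv2.cvtColor(np.hstack([a[:h],b[:h]]),cv2.COLOR_RGB2BGR))
e=0
for r in trace(s,"scraper")[:2]:
    m=r["mask"];ys,xs=np.where(m);print(r["p"],r["rect"])
E
```

```text
time_s: 11.18
position: [0.6197, -0.0835, 0.1468]
tool_rot: [-1.191, -1.235, 1.236]
force: [-0.1, -0.2, -2.8]
width: 0.282
[ 0.61972829 -0.0835388   0.14682038] [-0.1017258  -0.24368466 -2.80760279] 0.2819919998752927 11.175
0.58 [225.3, 100.2, 287.3, 317.6]
```

View pics/c4.png

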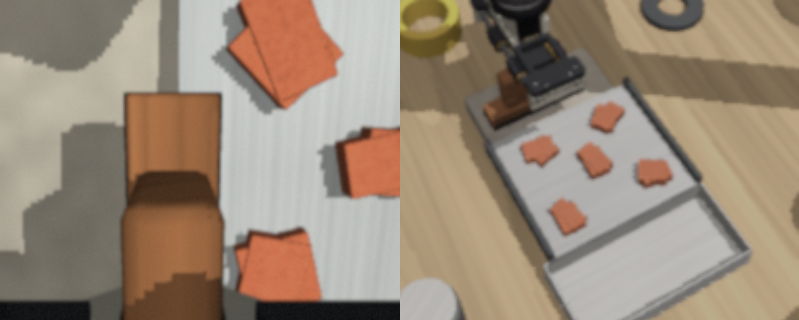

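Closing was still at width 0.39 when I began the lift, so the grip settled about 9 mm higher on the scraper. The contact at TCP z = 0.0985 was therefore the underside flat on the plate, which makes the offset 0.0435 m.

```bash
sed -i 's/z+.0347/z+.0435/' h.py
python3 - <<'E'
from h import *
plan(tcp(.032,-.104,.0568),PY)
E
```

```text
tilt [-0.002  0.001 -1.   ] z-yaw -177.9 spin -0.0 shift cm [-0.07  4.61  0.17]
```

```bash
python3 -m crank '0 2 0.2 0 -1;0 1.2 0 0 -1;0 0.8 0 0 -1;0 0.4 0 0 -1;0 0.2 0 0 -1;0 0 0 0 -1;0 0 0 0 -1'
python3 - <<'E'
from h import *
o=observe();print(o["position"],o["force"],o["width"],o["time_s"])
plan(tcp(.032,.1,.0568),PY)
E
```

```text
time_s: 12.2
position: [0.6184, -0.0837, 0.1021]
tool_rot: [-1.192, -1.237, 1.236]
force: [-0.2, 0.5, -2.3]
width: 0.279
[ 0.61836011 -0.08369532  0.10214353] [-0.24603754  0.45545757 -2.29402903] 0.2786172131516294 12.2
tilt [ 0.001 -0.    -1.   ] z-yaw -177.9 spin -0.0 shift cm [20.35  0.18  0.06]
```

```bash
python3 -m crank '0 0.15 0 0 -1;1.2 0 0 0 -1;1.2 0 0 0 -1;1.2 0 0 0 -1;1.2 0 0 0 -1;1.2 0 0 0 -1;1.2 0 0 0 -1;1.2 0 0 0 -1;1.2 0 0 0 -1;0 0 0 0 -1'
python3 - <<'E'
from h import *
plan(tcp(.032,.1,.0568),PY)
s=snapshot("wrist");c=snapshot("scene")
a=cv2.resize(np.array(s["color"]),(400,300));b=cv2.resize(np.array(c["color"])[160:330,160:350],(335,300))
cv2.imwrite("pics/c5.png",cv2.cvtColor(np.hstack([a,b]),cv2.COLOR_RGB2BGR))
E
```

```text
time_s: 13.45
position: [0.6145, 0.0135, 0.1002]
tool_rot: [-1.191, -1.237, 1.237]
force: [-0.8, -0.9, -2.4]
width: 0.282
tilt [-0.  0. -1.] z-yaw -177.8 spin 0.01 shift cm [10.63 -0.    0.03]
```

View pics/c5.png

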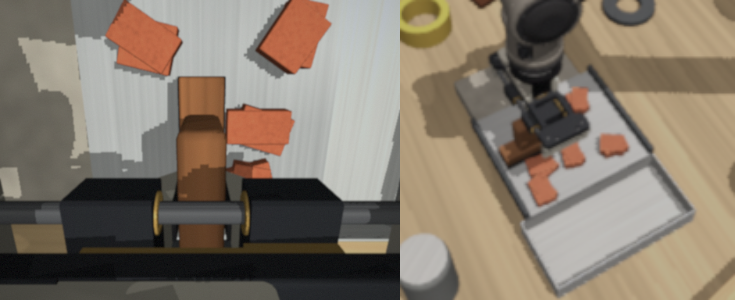

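Picture 8: the scraper is pushing three chips with its wooden face, and the other two stay clear. I'm carrying on with this pass.

```bash
python3 -m crank '1.2 0 0 0 -1;1.2 0 0 0 -1;1.2 0 0 0 -1;1.2 0 0 0 -1;1.2 0 0 0 -1;1.2 0 0 0 -1;1.2 0 0 0 -1;1.2 0 0 0 -1;1 0 0 0 -1;0.5 0 0 0 -1'
python3 -m crank '0 0 0 0 -1;0 0 0 0 -1;-0.5 -1 0 0 -1;-0.5 -2.5 0 0 -1;0 -3 0 0 -1;0 -1 0 0 -1;0 0 0 0 -1'
python3 - <<'E'
from h import *
plan(tcp(-.032,-.104,.12),PY)
s=snapshot("wrist");c=snapshot("scene")
a=cv2.resize(np.array(s["color"]),(400,300));b=cv2.resize(np.array(c["color"])[160:330,160:350],(335,300))
cv2.imwrite("pics/c6.png",cv2.cvtColor(np.hstack([a,b]),cv2.COLOR_RGB2BGR))
E
```

```text
time_s: 14.8
position: [0.6104, 0.124, 0.1002]
tool_rot: [-1.191, -1.236, 1.236]
force: [0.5, 0.6, -2.7]
width: 0.279
time_s: 15.68
position: [0.6111, 0.1129, 0.1758]
tool_rot: [-1.193, -1.237, 1.235]
force: [0.3, 0.8, -2.4]
width: 0.281
tilt [ 0.001  0.    -1.   ] z-yaw -177.9 spin -0.0 shift cm [-19.72   1.22   6.46]
```

View pics/c6.png

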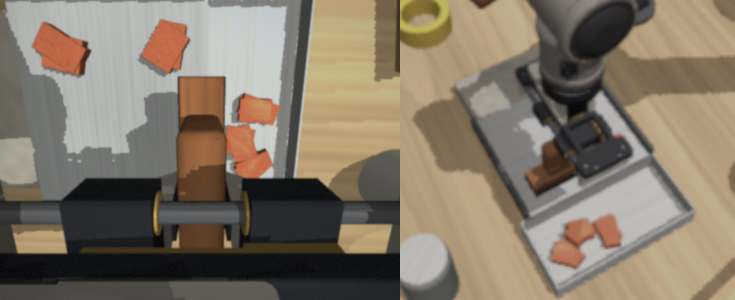

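Picture 9: three chips are in the tray and two remain on the near side of the plate. I'm going back for pass B.

```bash
python3 -m crank '-5 0 1.6 0 -1;-5 0 1.6 0 -1;-5 0 1.6 0 -1;-4.7 0 1.65 0 -1;0 0 0 0 -1;0 2 0 0 -1;0 2 0 0 -1;0 0 0 0 -1;0 0 0 0 -1'
python3 - <<'E'
from h import *
plan(tcp(-.032,-.104,.0568),PY)
E
```

```text
time_s: 16.9
position: [0.554, -0.0855, 0.1354]
tool_rot: [-1.191, -1.237, 1.236]
force: [0.1, -0.6, -1.5]
width: 0.277
tilt [ 0.  0. -1.] z-yaw -177.9 spin 0.0 shift cm [-0.11  3.51  0.02]
```

```bash
python3 -m crank '0 1.5 0 0 -1;0 1 0 0 -1;0 0.7 0 0 -1;0 0.3 0 0 -1;0 0 0 0 -1;0 0 0 0 -1;1.2 0 0 0 -1;1.2 0 0 0 -1;1.2 0 0 0 -1;1.2 0 0 0 -1'
python3 - <<'E'
from h import *
o=observe();print(o["position"],o["force"]);plan(tcp(-.032,.1,.0568),PY)
E
```

```text
time_s: 18.15
position: [0.5518, -0.0369, 0.1003]
tool_rot: [-1.191, -1.237, 1.236]
force: [0.1, -0.6, -2.6]
width: 0.28
[ 0.55182106 -0.03691156  0.10029637] [ 0.07403345 -0.56147569 -2.59967547]
tilt [ 0.  0. -1.] z-yaw -177.9 spin 0.0 shift cm [15.43  0.   -0.02]
```

```bash
python3 -m crank '1.2 0 0 0 -1;1.2 0 0 0 -1;1.2 0 0 0 -1;1.2 0 0 0 -1;1.2 0 0 0 -1;1.2 0 0 0 -1;1.2 0 0 0 -1;1.2 0 0 0 -1;1.2 0 0 0 -1;1.2 0 0 0 -1'
python3 -m crank '1.2 0 0 0 -1;1.2 0 0 0 -1;1.2 0 0 0 -1;0.4 0 0 0 -1;0 0 0 0 -1;0 0 0 0 -1;-0.5 -1 0 0 -1;-0.5 -2.5 0 0 -1;0 -4 0 0 -1;0 0 0 0 -1'
python3 - <<'E'
from h import *
o=observe();print(o["position"],o["force"])
s=snapshot("wrist");c=snapshot("scene")
a=cv2.resize(np.array(s["color"]),(400,300));b=cv2.resize(np.array(c["color"])[160:330,160:350],(335,300))
cv2.imwrite("pics/c7.png",cv2.cvtColor(np.hstack([a,b]),cv2.COLOR_RGB2BGR))
E
```

```text
time_s: 19.4
position: [0.5474, 0.0827, 0.1002]
tool_rot: [-1.192, -1.236, 1.236]
force: [0.2, 0.1, -1.5]
width: 0.284
time_s: 20.65
position: [0.5485, 0.1113, 0.1791]
tool_rot: [-1.197, -1.241, 1.232]
force: [0.2, 0.7, -2.6]
width: 0.279
[0.5485359  0.1113399  0.17909928] [ 0.19617831  0.70268899 -2.58984686]
```

View pics/c7.png

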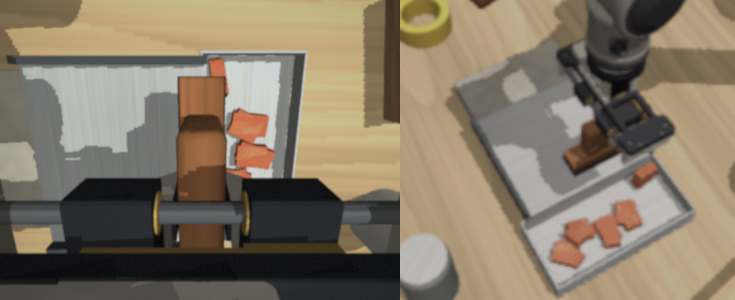

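Picture 10: the plate is clear and four chips lie flat in the tray. The fifth, at wrist (217, 75), looks steep in the near corner, so I'm backing off for a closer look.

```bash
python3 -m crank '-4 0 0 0 -1;-4 0 0 0 -1;0 0 0 0 -1'
python3 - <<'E'
from h import *
s=snapshot("wrist");c=snapshot("scene")
for k,im in(("w",s),("s",c)):
    for r in trace(im,"chip0")[:7]: print(k,round(r["p"],2),np.round(r["rect"]),[np.round(x,3) for x in mrect(r["mask"],im,.02)])
u=proj(s,[.46,.13,.03]);v=proj(c,[.46,.13,.03]);print(u,v)
def crop(im,u,w,h):
    x=int(np.clip(u[0]-w/2,0,512-w));y=int(np.clip(u[1]-h/2,0,384-h));return cv2.resize(np.array(im["color"])[y:y+h,x:x+w],(390,390),interpolation=cv2.INTER_CUBIC)
cv2.imwrite("pics/c8.png",cv2.cvtColor(np.hstack([crop(s,u,150,150),crop(c,v,80,80)]),cv2.COLOR_RGB2BGR))
E
```

```text
time_s: 21.12
position: [0.5486, 0.0295, 0.1738]
tool_rot: [-1.191, -1.231, 1.235]
force: [0.2, 1.1, -1.5]
width: 0.284
w 0.96 [359.  81. 387. 131.] [array([0.481, 0.134]), array([0.046, 0.022]), np.float64(6.773)]
w 0.92 [378. 183. 432. 226.] [array([0.579, 0.177]), array([0.055, 0.037]), np.float64(78.694)]
w 0.57 [371. 145. 427. 189.] [array([0.539, 0.167]), array([0.053, 0.039]), np.float64(77.373)]
w 0.49 [365. 221. 398. 230.] [array([0.6  , 0.156]), array([0.007, 0.031]), np.float64(1.817)]
s 0.7 [246. 294. 265. 310.] [array([0.654, 0.188]), array([0.036, 0.045]), np.float64(43.251)]
s 0.7 [156. 154. 192. 187.] [array([ 0.687, -0.376]), array([0.156, 0.114]), np.float64(72.017)]
s 0.66 [270. 281. 287. 301.] [array([0.582, 0.185]), array([0.055, 0.037]), np.float64(77.194)]
s 0.63 [293. 252. 303. 267.] [array([0.48 , 0.126]), array([0.048, 0.026]), np.float64(10.973)]
s 0.53 [251. 281. 272. 303.] [array([0.622, 0.163]), array([0.048, 0.05 ]), np.float64(14.665)]
s 0.49 [285. 272. 298. 291.] [array([0.542, 0.174]), array([0.051, 0.038]), np.float64(77.434)]
s 0.39 [191. 186. 255. 228.] [array([ 0.595, -0.155]), array([0.193, 0.099]), np.float64(1.316)]
[375.03734811  81.34754055] [305.18952147 255.08855473]
```

View pics/c8.png

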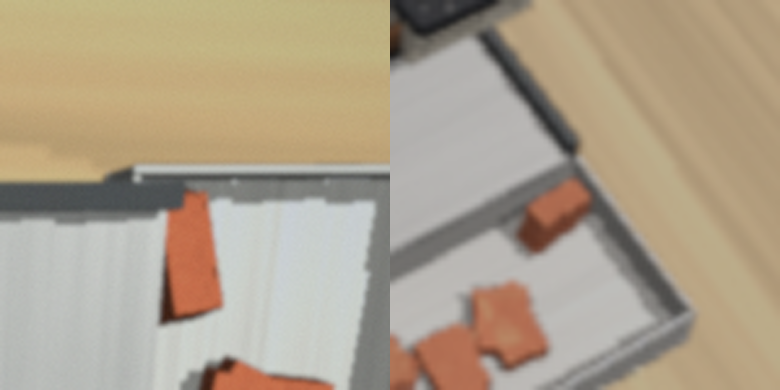

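Picture 11: the fifth chip is inside the tray, on its edge and leaning by the near wall. Two-view centre is about (0.48, 0.13, 0.02), so tray y is about -0.04 m and it is low enough. Next I return the scraper to its pad.

Run:
```python
from h import *
M=plan([.4896,-.4259,.1738],15.4)
```

```text
tilt [-0.001  0.001 -1.   ] z-yaw -177.9 spin -1.66 shift cm [-42.64   0.06  17.9 ]
```

```bash
python3 -m crank '0 0 0 -0.83 -1;0 0 0 -0.83 -1;-5.3 0 2.2 0 -1;-5.3 0 2.2 0 -1;-5.3 0 2.2 0 -1;-5.3 0 2.2 0 -1;-5.3 0 2.2 0 -1;-5.3 0 2.3 0 -1;-5.3 0 2.3 0 -1;-5.3 0 2.3 0 -1'
python3 -m crank '0 0 0 0 -1;0 4 0 0 -1;0 3 0 0 -1;0 2 0 0 -1;0 0 0 0 -1;0 0 0 0 -1'
python3 - <<'E'
from h import *
o=observe();print(o["position"],o["force"],o["width"]);plan([.4896,-.4259,.0595],15.4)
E
```

```text
time_s: 22.58
position: [0.4895, -0.425, 0.1749]
tool_rot: [-1.069, -1.406, 1.405]
force: [1.3, -0.3, -1.8]
width: 0.283
time_s: 23.32
position: [0.4901, -0.4238, 0.0862]
tool_rot: [-1.071, -1.405, 1.405]
force: [0.3, -0.4, -2.1]
width: 0.282
[ 0.49014754 -0.42379598  0.08617345] [ 0.30753741 -0.35534318 -2.14433731] 0.28209716964521825
tilt [ 0.001 -0.001 -1.   ] z-yaw -164.6 spin 0.01 shift cm [-0.19  2.67  0.11]
```

```bash
python3 -m crank '-0.2 1.5 0.1 0 -1;0 0.7 0 0 -1;0 0.4 0 0 -1;0 0.15 0 0 -1;0 0 0 0 -1;0 0 0 0 -1'
python3 - <<'E'
from h import *
o=observe();print(o["position"],o["force"],o["width"])
E
```

```text
time_s: 24.08
position: [0.4887, -0.4267, 0.0586]
tool_rot: [-1.071, -1.404, 1.404]
force: [-3.0, 3.0, 6.3]
width: 0.278
[ 0.48865383 -0.42665333  0.05860887] [-3.03243023  3.01304437  6.29853831] 0.2783124343160922
```

Force has turned upward at z = 0.0586, as predicted, so the scraper is standing on the pad. I'm opening the gripper, waiting for it, then lifting away.

```bash
python3 -m crank '0 0 0 0 -0.2;0 0 0 0 0.2;0 0 0 0 0.6;0 0 0 0 1;0 0 0 0 1;0 0 0 0 1;0 0 0 0 1;0 0 0 0 1;0 0 0 0 1'
python3 -m crank '0 -2 0 0 1;0 -4 0 0 1;0 -5 0 0 1;0 -5 0 0 1;0 0 0 0 1;0 0 0 0 1'
python3 - <<'E'
from h import *
o=observe();print(o["position"],o["force"],o["width"])
s=snapshot("wrist");c=snapshot("scene")
for r in trace(s,"scraper")[:2]: print("scraper",r["p"],r["rect"],fit(s,r["mask"].astype(float),SC(.015),[.487,-.427,.27]).round(4))
for r in trace(s,"pad")[:1]: print("pad",r["p"],r["rect"],fit(s,r["mask"].astype(float),PAD,[.487,-.427,.27]).round(4))
for r in trace(c,"chip0")[:7]: print(round(r["p"],2),np.round(r["rect"]),[np.round(x,3) for x in mrect(r["mask"],c,.02)])
a=cv2.resize(np.array(s["color"]),(400,300));b=cv2.resize(np.array(c["color"])[110:330,160:420],(380,300))
cv2.imwrite("pics/c9.png",cv2.cvtColor(np.hstack([a,b]),cv2.COLOR_RGB2BGR))
E
```

```text
time_s: 25.2
position: [0.4887, -0.4266, 0.0577]
tool_rot: [-1.07, -1.404, 1.404]
force: [-0.4, -0.5, 0.4]
width: 0.998
time_s: 25.95
position: [0.4884, -0.4263, 0.2171]
tool_rot: [-1.069, -1.404, 1.404]
force: [-0.3, -0.7, -1.0]
width: 0.999
[ 0.48842992 -0.42626047  0.2170643 ] [-0.3292173  -0.70099085 -0.96634313] 0.9992973537541516
scraper 0.8 [238.2, 97.2, 274.7, 224.6] [ 0.4866 -0.4283 14.6369  0.9067]
scraper 0.59 [272.7, 1.3, 313.9, 23.0] [ 0.487  -0.427  15.4699  0.    ]
pad 0.8 [224.3, 71.6, 292.8, 238.8] [ 0.4873 -0.4272 15.0185  0.6149]
0.77 [244. 294. 266. 312.] [array([0.657, 0.189]), array([0.036, 0.049]), np.float64(30.019)]
0.72 [270. 282. 287. 300.] [array([0.58 , 0.186]), array([0.054, 0.034]), np.float64(85.154)]
0.54 [252. 284. 274. 300.] [array([0.623, 0.163]), array([0.046, 0.044]), np.float64(14.717)]
0.49 [281. 273. 297. 290.] [array([0.542, 0.174]), array([0.049, 0.037]), np.float64(74.352)]
0.37 [358. 242. 398. 287.] [array([0.288, 0.24 ]), array([0.143, 0.114]), np.float64(37.272)]
```

View pics/c9.png

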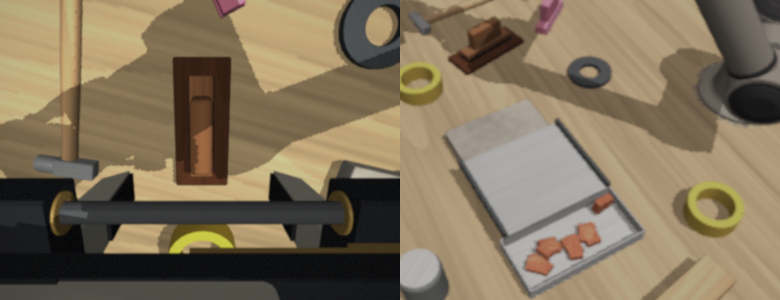

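```bash
python3 -c "
from rig import *
print(sign_off())"
```

```text
the job is handed in; nothing more can be done
None
```

I wiped all five chips into the tray in two passes with the scraper, stood it back on its pad, released it and handed the job in at about 26 s. No verdict was reported.

**Last checks:**
- **Scraper:** it stands upright about 1 mm from the pad's centre and within 1° of its length. The gripper is open and clear of it.
- **Chips:** the plate is empty. Four chips lie flat in the tray; the fifth stands on edge near the wall by the plate. A rough two-view estimate puts that chip's centre about 20–26 mm high, inside the limits. The final chip search did not report it, but it shows inside the tray in the last picture.
- **Bystanders:** nothing looks displaced in the last picture. I did not measure them.

**What went wrong on the way:**
- **Late grip:** I started lifting before the fingers had fully closed, so they held the scraper about 9 mm higher than planned.
- **Firm contact:** because of that, the first lowering pressed the scraper onto the plate with about 28 N (plus 14 N sideways). I corrected the height and wiped about 2 mm above the plate, and the same correction matched the height at which the scraper met the pad.

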